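# Check two faces of a stone dental model on the squareness gauge

## Task

Check the yellow stone dental model on the blue squareness gauge, sliding it on the counter without lifting it: first bring its flat heel (the straight face behind the open end of the tooth arch) flush and centred against the gauge's two steel stops so that the red feeler is pushed in. Then draw it off until the feeler springs right out, give it a quarter turn, bring the side with the blue stripe flush and centred against the same stops, and leave it standing there, feeler in. Leave the bowl, bottle, jar, impression tray and spatula where they are.

Things in the scene. Friction and masses are not known exactly. Their poses are not given: they have to be found in the camera images.
- model_mid (a point): centre of the loose yellow stone model (about 0.6 kg), at the top of its base, 30 mm above the counter it stands on. Axes: x towards the heel, y towards the blue-striped side, z up. Base 30 mm high: heel face flat at x=+60 mm, 100 wide; sides flat at y=+/-50 from x=-25 to +60; front face flat at x=-60, 76 wide, slanted corners between. It slides with a few newtons of friction
- arch (a point): middle of the space inside the horseshoe of teeth, at model_mid (0, 0, +12) mm, axes the same. The teeth stand 24 mm high on the base (top 54 mm above the counter). Straight rows: inner walls at y=+/-23 mm, outer +/-39, from x=-25 to +50; front row: inner wall x=-35, outer x=-49, inner corners cut across by 10 mm. The space is open upwards and to the heel: fingers can go in to hook, push or turn
- heel_mid (a point): middle of the model's heel face, 15 mm above the counter; at model_mid (+60, 0, -15) mm; axes as model_mid
- side_mid (a point): middle of the model's blue-striped side face, 15 mm above the counter; at model_mid (+17.5, +50, -15) mm; axes as model_mid
- gauge_stop (a point): point midway between the gauge's two steel stops, in the plane of their front faces, 15 mm above the counter. x points into the gauge (the way to push), y along the stops, z up. The gauge is fixed, blue and steel, 150 mm wide along y, 42 high, x=0 to +68. Each stop is 14 mm wide, centred at y=+/-28, 30 high. The feeler's red tab rises between them to 48 mm above the counter
- feeler (a joint): travel in m of the red feeler, 34 mm wide, between the stops, along +x of gauge_stop: 0 when sprung out (its face then stands 10 mm in front of the stops), 0.010 when level with the stops. Weak spring, under 1 N: it does not push the model back
- bowl: bystander: green mixing bowl, 110 mm across, 60 mm tall; origin at its underside; loose
- bottle: bystander: yellow bottle with white cap, 60 mm across, 150 mm tall; origin at its underside; loose
- jar: bystander: pink jar with white cap, 84 mm across, 100 mm tall; origin at its underside; loose
- tray: bystander: bare metal impression tray, 55 x 68 x 18 mm, with a flat handle 45 mm long; origin at its underside; loose
- spatula: bystander: blue-handled spatula, 180 mm long, lying flat; origin at its underside; loose

How it is judged:
On the way, in this order (a step that is already met when the one before it is completed fails the run):
1. the heel is flush and centred on the stops, feeler in (x of heel_mid in the frame of gauge_stop between -0.0035 and 0.0035 m and y of heel_mid in the frame of gauge_stop between -0.014 and 0.014 m and angle between the x axis of model_mid and the x axis of gauge_stop, either way round below 0.06 rad and value of joint feeler above 0.007 m and angle between model_mid's own z axis and vertical below 0.06 rad), for 0.2 s.
2. the model is drawn off and the feeler has sprung out (value of joint feeler below 0.002 m), for 0.1 s.
At the end, for the whole second after the job is handed in: the blue-striped side is against the stops (within 3.5 mm, within 3.4 degrees of flush, its middle within 14 mm of the middle of the stops), the feeler is pushed in at least 7 mm, and the model stands flat on the counter (x of side_mid in the frame of gauge_stop between -0.0035 and 0.0035 m and y of side_mid in the frame of gauge_stop between -0.014 and 0.014 m and angle between the y axis of model_mid and the x axis of gauge_stop, either way round below 0.06 rad and value of joint feeler above 0.007 m and angle between model_mid's own z axis and vertical below 0.06 rad and height (world z) of model_mid below 0.034 m); the robot touches nothing.
It fails at once if the model is lifted off the counter (its middle rises more than 10 mm) (height (world z) of model_mid above 0.04 m).
It fails at once if a bystander is pushed more than 40 mm (distance of any of bowl, bottle, jar, tray, spatula from where it was at the start of the episode above 0.04 m).
It also fails if it takes over 66 s, if anything falls off the work surface, if the arm or the gripper's body presses on something with over 40 N, if the wrist force passes 120 N, or if a joint passes its speed limit or range.

## Robot

A 6-joint arm with a two-finger parallel gripper is mounted at the origin on the work surface. World frame = base frame: x ahead of the robot, y to its left, z up, the work surface at z = 0. Lengths are in m, angles in rad, forces in N, time in s.
With the tool pointing down it reaches from about 0.25 to 0.725 m from the base axis. Payload 9.7 kg.
Tool frame: the origin (TCP) lies at the very end of the fingers, on their centre line; the grasp point (between the pads) lies manip.hold_point_z behind it (manip.hold_point_z is the distance from the TCP to the grasp point, in m); z points along the fingers, y is the direction in which the jaws open and shut (so a half turn about z gives the same grasp; the last joint's range is limited). The gripper opens to 85 mm and grips with 20 to 120 N. Pads are 22 mm wide; open, the fingers measure 114 mm over their backs; the gripper's body (76 mm by 85 mm) begins 54 mm behind the grasp point. The pads swing forward as they close: fully open they stand 13 mm farther back than shut.
Start: joints at [-1.247, 0.087, 0.176, 1.66, 0, 1.571], TCP at [0.175, -0.521, 0.193] pointing down, gripper open.
Joint ranges: [-3.13, 3.13], [-0.85, 1.81], [-1.15, 1.24], [-2.2, 2.28], [-1.44, 1.52], [-3.14, 3.14]. Speed limits (rad/s): [2.22, 2.22, 2.57, 3.14, 3.14, 3.14].

## Interface

Orientations are given as a 3x3 rotation matrix whose columns are the frame's x, y, z axes.
In Python, from bench import manip gives the robot as it stands. The module is installed in compiled form; this text tells all that it offers.
- The arm moves only by the tool move_arm, never from a script. Its argument "rows" is one flat list of numbers, 7 for each row, row after row: the shift along the tool's x, y, z in cm, then the turn, a rotation vector about the tool's x, y, z in rad, then the gripper's target within -1 to 1 (fully open at 1, half-way at 0, shut at -1). In form: [dx, dy, dz, wx, wy, wz, hand, dx, dy, dz, wx, wy, wz, hand, ...]. A call has exactly 8 rows; each row is the pose to reach, as a shift and turn from the pose commanded when the call began, along the tool's axes at that moment; what a row does not reach only later rows make up. A row lasts 1/12 s, in which the tool goes at most 41.7 mm and 7.16 degrees, less where a joint would pass 70% of its speed; a pose out of reach is approached as far as the arm can. A call with a gripper value outside its range is refused whole. The fingers move at their own pace and stop on an object; "newtons" is the grip in N (left out, the last holds). Time passes only in rows, so rows that repeat a pose let the fingers close, or fill a call up. It gives the time, the measured TCP pose, the force and the opening at its end, in the units of the state.
- manip.state(): the state, without advancing time (a new reading comes with each control period).
- manip.grab_frame(name): name is "scene" or "top" or "wrist"; returns the picture (400x640x3 uint8, red, green, blue); there is no depth.
- manip.calibration(name): a dict with "vfov" (degrees; the focal length in pixels is half the picture's height over the tangent of half this angle, whatever the lens; pixels are square), "cx", "cy" (the principal point, pixels), "origin" and "attitude" of the camera in the world; the wrist camera has in their place "mount" (4x4, takes a point from camera to tool coordinates, whose origin is the TCP and whose axes are the flange's). Camera axes: x right, y up, looking along -z (the intrinsics and any distortion apply to the point x, -y, -z); pixel columns grow to the right and rows downward; lengths in m; the calibration is good to about 2 mm. The wrist camera is an equidistant fisheye: a pixel r from the principal point sees the ray r / f radians off the axis. A picture is of the moment at which its call begins: read the wrist's pose just before it. calibration takes no time and is no camera call.
- manip.job_done(): hands the job in, once; it reports no verdict.
Trained networks look in the newest picture that a camera, given by its name, has taken for a name from the list of things; names that differ only in an ending like _2 or _b are one class to them, and where a whole thing is asked for, a point or a joint stands for the part that bears it (a point fixed in the world has none). Each returns a list of dicts, best first, with "conf" (0 to 1); they miss things now and then, are a little off and sometimes report something else, mostly with a low value. They report only what shows in the picture. A call takes as long as a camera call.
- manip.find_in(camera, thing): "centre" ([column, row] in pixels, amid what is visible of it).
- manip.tip_of(camera, thing): "centre" ([column, row] in pixels: a listed point, or the origin of a listed thing).
The state is a dict: "time": time; "joints": joint angles; "joint_vel": joint speeds; "tau": joint torques, N m; "tool_pos": TCP position; "eef_rot": TCP orientation; "force": force on the tool from outside, world axes, zero at the start; "ft_torque": the same for the moment, N m; "grip_width": opening from 0.0 (shut) to 1.0 (fully open).
Only numpy, scipy, OpenCV 4.12 (cv2) and the standard library are available. Lean on these libraries where they do the work, as an engineer would, in place of code of your own. Each camera call takes 0.05 s, during which the arm holds its last target.

## Working session

There is one attempt and no reset: what is moved stays moved. The work goes in short steps, Python scripts to look and compute and a tool call to move; the robot and the scene stay as the last step left them, time stands still between calls to the robot, and variables do not carry over. Pictures are saved under pics/ and viewed, and the job is handed in when it is done.

Besides the shell and the picture viewer there is one more tool, called after "Request:" in YAML: its name, and indented under it one key for each argument. move_arm: Moves the arm, as the interface text tells. Its arguments: {"type":"object","properties":{"rows":{"type":"array","items":{"type":"number"}},"newtons":{"type":"number"}},"required":["rows"]}

```bash
mkdir -p pics; ls; python3 - <<'E'
from bench import manip
import cv2
s=manip.state();print(s['time'],s['tool_pos'],s['eef_rot'],s['grip_width'],manip.hold_point_z)
for c in ['scene','top','wrist']:
    im=manip.grab_frame(c);cv2.imwrite(f'pics/{c}0.png',im[:,:,::-1]);print(c,manip.calibration(c))
    for t in ['model_mid','gauge_stop','heel_mid','side_mid','arch','feeler','bowl','bottle','jar','tray','spatula'] if c!='wrist' else []:
        try: print(t,[(round(d['conf'],2),[round(x) for x in d['centre']]) for d in manip.tip_of(c,t)][:2])
        except Exception as e: print(t,e)
E
```

```text
pics
0.0 [ 0.17489713 -0.52117259  0.19280988] [[ 9.48043249e-01  3.18141211e-01 -4.10237787e-04]
 [ 3.18141475e-01 -9.48042518e-01  1.17745418e-03]
 [-1.43261655e-05 -1.24679114e-03 -9.99999223e-01]] 0.9992383247984756 0.0187
scene {'vfov': 43.144234253391545, 'cx': 315.70673396128257, 'cy': 194.8749774117482, 'origin': array([ 1.57958637, -0.33155441,  0.83775766]), 'attitude': array([[ 0.28606186, -0.54861052,  0.78561766],
       [ 0.9581964 ,  0.15922855, -0.23770977],
       [ 0.00531732,  0.82077571,  0.57122584]])}
model_mid [(0.73, [328, 198])]
gauge_stop [(0.95, [363, 245]), (0.42, [342, 213])]
heel_mid [(0.68, [345, 212])]
side_mid [(0.62, [345, 202])]
arch [(0.91, [328, 195])]
feeler it knows: arch, bottle, bowl, gauge_stop, heel_mid, jar, model_mid, side_mid, spatula, tray
bowl [(0.63, [196, 224])]
bottle [(0.7, [191, 264])]
jar [(0.75, [424, 186])]
tray [(0.6, [448, 214])]
spatula [(0.81, [395, 165]), (0.44, [421, 188])]
top {'vfov': 47.15057906039855, 'cx': 321.15595834605887, 'cy': 198.99874902156282, 'origin': array([0.38317219, 0.0118286 , 1.05588328]), 'attitude': 
[... 259 characters left out ...]
213])]
arch [(0.56, [307, 208])]
feeler it knows: arch, bottle, bowl, gauge_stop, heel_mid, jar, model_mid, side_mid, spatula, tray
bowl [(0.46, [470, 158])]
bottle [(0.6, [472, 159])]
jar [(0.84, [182, 225])]
tray [(0.76, [178, 158])]
spatula [(0.77, [186, 281])]
wrist {'vfov': 65.70646984690485, 'cx': 315.4957870459033, 'cy': 197.43662264768003, 'mount': array([[-3.41885973e-04,  9.59113417e-01,  2.83021794e-01,
         7.31825871e-02],
       [ 9.99999904e-01,  4.05480002e-04, -1.66119258e-04,
         3.63060892e-04],
       [-2.74086886e-04,  2.83021710e-01, -9.59113464e-01,
        -1.80654885e-01],
       [ 0.00000000e+00,  0.00000000e+00,  0.00000000e+00,
         1.00000000e+00]])}
```

View pics/top0.png

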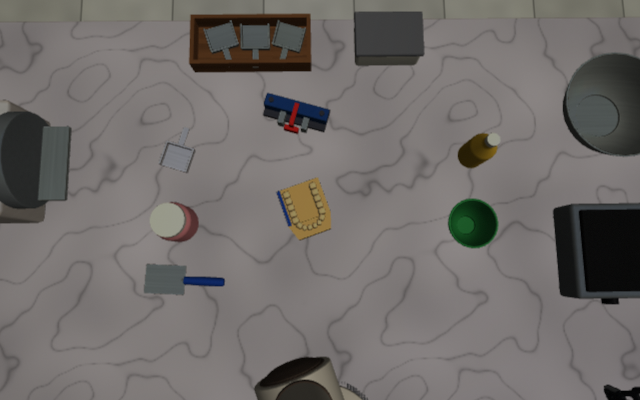

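View pics/scene0.png

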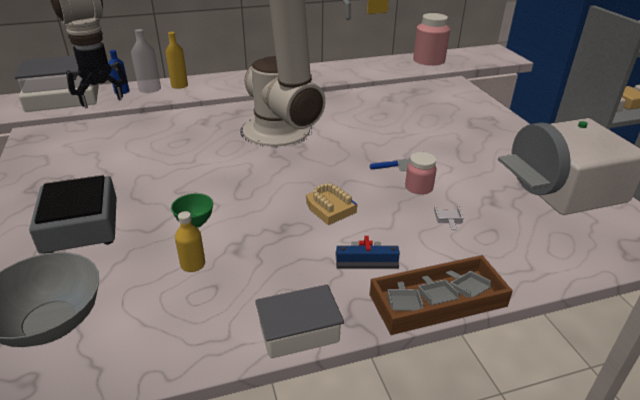

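```bash
cat > h.py <<'E'
import numpy as np,cv2
from bench import manip
def cam(c):
    k=manip.calibration(c);f=200/np.tan(np.radians(k['vfov']/2));return k,f
def ray(c,px,z):
    k,f=cam(c);d=np.array([(px[0]-k['cx'])/f,-(px[1]-k['cy'])/f,-1]);d=k['attitude']@d
    o=k['origin'];return o+d*(z-o[2])/d[2]
def proj(c,P):
    k,f=cam(c);q=(np.atleast_2d(P)-k['origin'])@k['attitude'];return np.c_[k['cx']+f*q[:,0]/-q[:,2],k['cy']-f*q[:,1]/-q[:,2]]
def crop(c,name,x0,y0,x1,y1,s=5,draw=None):
    im=manip.grab_frame(c)[:,:,::-1].copy();
    o=cv2.resize(im[y0:y1,x0:x1],None,fx=s,fy=s,interpolation=cv2.INTER_CUBIC)
    for pl,col in draw or []:
        cv2.polylines(o,[np.int32((proj(c,pl)-[x0-.5,y0-.5])*s)],True,col,1)
    cv2.imwrite(name,o);return im
def T(x,y,th,P):
    P=np.atleast_2d(P).astype(float);R=np.array([[np.cos(th),-np.sin(th)],[np.sin(th),np.cos(th)]])
    return np.c_[P[:,:2]@R.T+[x,y],P[:,2]]
B=[(60,50),(60,-50),(-25,-50),(-60,-38),(-60,38),(-25,50)]
def base(z): return np.array([(a/1e3,b/1e3,z) for a,b in B])
def gau(z,xs=(0,68),w=75): return np.array([(xs[0]/1e3,-w/1e3,z),(xs[0]/1e3,w/1e3,z),(xs[1]/1e3,w/1e3,z),(xs[1]/1e3,-w/1e3,z)])
E
python3 - <<'E'
from h import *
for t,z in [('model_mid',.03),('arch',.042),('heel_mid',.015),('side_mid',.015),('gauge_stop',.015)]:
    for c in ['top','scene']:
        manip.grab_frame(c);r=manip.tip_of(c,t); print(t,c,[(round(d['conf'],2),ray(c,d['centre'],z).round(4)) for d in r[:1]])
crop('top','pics/c1.png',230,80,350,250,s=4)
E
```

```text
model_mid top [(0.87, array([0.4933, 0.0359, 0.03  ]))]
model_mid scene [(0.82, array([0.4867, 0.0451, 0.03  ]))]
arch top [(0.9, array([0.4992, 0.0335, 0.042 ]))]
arch scene [(0.69, array([0.5041, 0.0317, 0.042 ]))]
heel_mid top [(0.84, array([0.563 , 0.0534, 0.015 ]))]
heel_mid scene [(0.61, array([0.5575, 0.0539, 0.015 ]))]
side_mid top [(0.97, array([0.5014, 0.088 , 0.015 ]))]
side_mid scene [(0.62, array([0.4933, 0.085 , 0.015 ]))]
gauge_stop top [(0.58, array([0.6974, 0.0731, 0.015 ]))]
gauge_stop scene [(0.89, array([0.6975, 0.062 , 0.015 ]))]
```

View pics/c1.png

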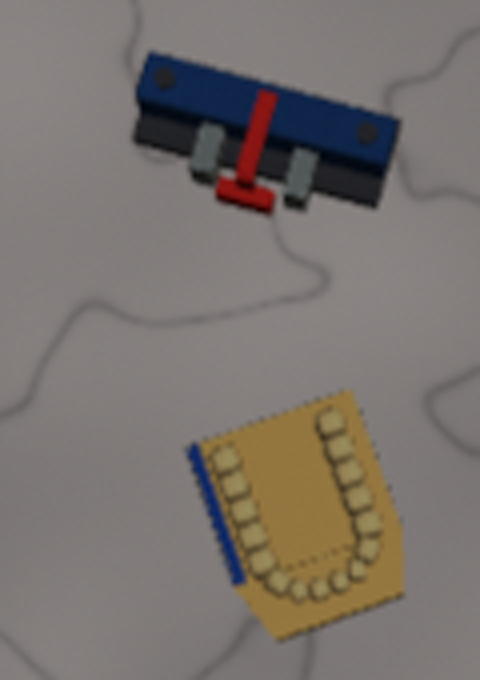

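```bash
cat >> h.py <<'E'
from scipy.optimize import minimize
def sil(c,x,y,th,s=4,x0=0,y0=0,w=640,h=400):
    def poly(pts,m):
        p=(proj(c,pts)-[x0-.5,y0-.5])*s
        cv2.fillConvexPoly(m,cv2.convexHull(np.float32(p*16).round().astype(np.int32)),255,cv2.LINE_AA,4)
    m=np.zeros((h*s,w*s),np.uint8)
    poly(np.r_[T(x,y,th,base(0)),T(x,y,th,base(.03))],m)
    for q in ([(-49,-39),(50,-39),(50,-23),(-49,-23)],[(-25,39),(50,39),(50,23),(-25,23)],[(-25,-39),(-49,-20),(-49,20),(-25,39)]):
        if q[0][0]==-49: q=[(-25,-39),(50,-39),(50,-23),(-25,-23)]
        q=np.array(q)/1e3
        poly(np.r_[T(x,y,th,np.c_[q,np.full(len(q),.03)]),T(x,y,th,np.c_[q,np.full(len(q),.054)])],m)
    return m
def mask(im): # BGR
    h=cv2.cvtColor(im,cv2.COLOR_BGR2HSV)
    yel=(h[...,0]>12)&(h[...,0]<32)&(h[...,1]>75)&(h[...,2]>50)
    blu=(h[...,0]>105)&(h[...,0]<130)&(h[...,1]>120)
    return (yel|blu)
def fit(c,im,g):
    p=proj(c,[g[0],g[1],.02])[0].astype(int)
    R=45 if c=='top' else 60
    x0,y0=max(0,p[0]-R),max(0,p[1]-R); w=h=2*R
    s=4
    sub=cv2.resize(im[y0:y0+h,x0:x0+w],None,fx=s,fy=s,interpolation=cv2.INTER_CUBIC)
    m=mask(sub).astype(np.uint8)*255
    # limit to near
    near=cv2.dilate(sil(c,*g,s,x0,y0,w,h),np.ones((33,33)))[:m.shape[0],:m.shape[1]]
    m[near==0]=0
    H,W=m.shape
    def cost(v): return np.abs(sil(c,v[0],v[1],v[2],s,x0,y0,w,h)[:H,:W].astype(float)-m).sum()/255/16
    best=None
    for d in (0,.1,-.1):
        r=minimize(cost,[g[0],g[1],g[2]+d],method='Nelder-Mead',options=dict(initial_simplex=np.array([[g[0],g[1],g[2]+d],[g[0]+.008,g[1],g[2]+d],[g[0],g[1]+.008,g[2]+d],[g[0],g[1],g[2]+d+.1]]),xatol=1e-4,fatol=.2))
        if best is None or r.fun<best.fun: best=r
    return best.x,best.fun
E
python3 - <<'E'
from h import *
im=manip.grab_frame('top')[:,:,::-1].copy()
g,f=fit('top',im,[.495,.036,.3]);print(g,f)
ims=manip.grab_frame('scene')[:,:,::-1].copy()
print(fit('scene',ims,g))
# gauge from corners (crop px/4+offset)
q=lambda x,y:(230+x/4-.5+.0,80+y/4-.5)
for n,p,z in [('blue back L',(150,52),.042),('blue back R',(400,120),.042),('stopL front top L',(192,168),.03),('stopL ftR',(215,172),.03),('stopR ftL',(285,193),.03),('stopR ftR',(307,198),.03),('tabL',(218,182),.048),('tabR',(273,197),.048),('botL',(134,143),0),('botR',(378,207),0)]:
    print(n,ray('top',q(*p),z).round(4))
x,y,th=g
gs=(.70,.07,-.26)
crop('top','pics/c2.png',230,80,350,250,4,[(T(x,y,th,base(.03)),(0,0,255)),(T(x,y,th,base(0)),(0,255,0))])
crop('scene','pics/c3.png',280,160,440,280,5,[(T(x,y,th,base(.03)),(0,0,255)),(T(x,y,th,base(0)),(0,255,0))])
E
```

```text
[0.50284411 0.03469966 0.33102981] 97.10490196078432
(array([0.49804523, 0.03390446, 0.28225367]), np.float64(123.23455882352941))
blue back L [0.7719 0.1198 0.042 ]
blue back R [ 0.7295 -0.0235  0.042 ]
stopL front top L [0.7063 0.0968 0.03  ]
stopL ftR [0.7038 0.0836 0.03  ]
stopR ftL [0.6908 0.0433 0.03  ]
stopR ftR [0.6876 0.0306 0.03  ]
tabL [0.6923 0.0806 0.048 ]
tabR [0.6831 0.0495 0.048 ]
botL [0.7316 0.1338 0.    ]
botR [ 0.6905 -0.0109  0.    ]
```

View pics/c2.png

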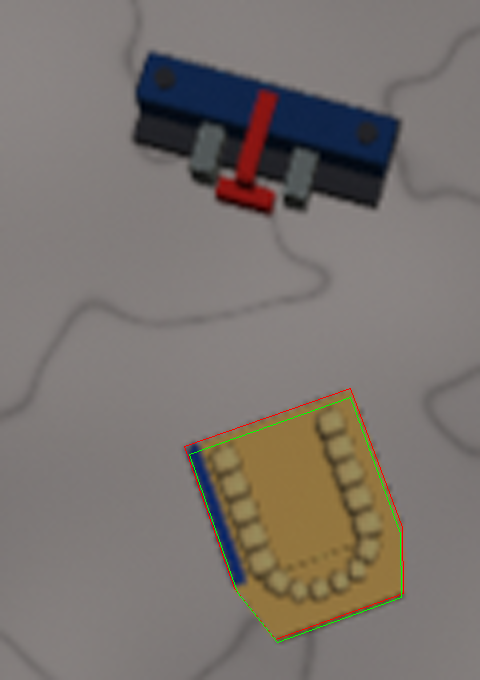

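View pics/c3.png

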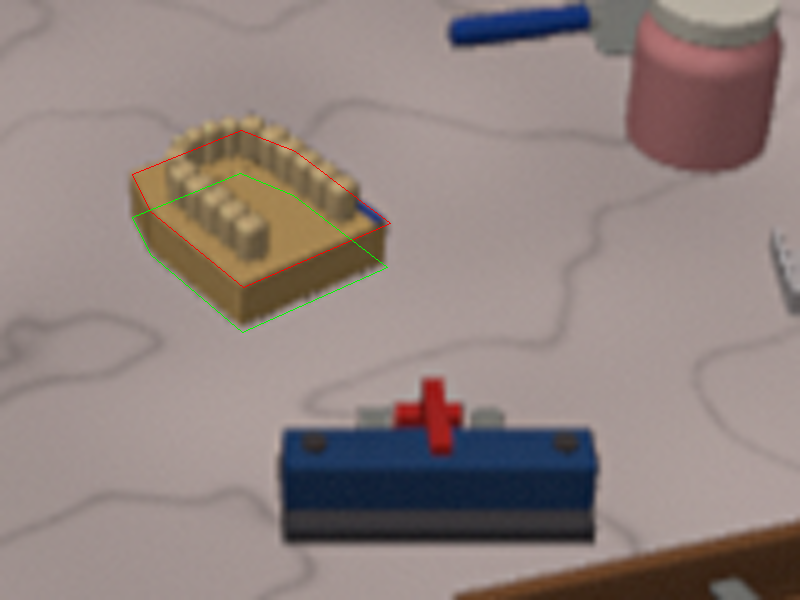

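```bash
cat >> h.py <<'E'
def yaw(R): return np.arctan2(R[1,0],R[0,0])
def go(p,yw):
    s=manip.state();R=np.array(s['eef_rot'])
    Rt=np.array([[np.cos(yw),np.sin(yw),0],[np.sin(yw),-np.cos(yw),0],[0,0,-1.]])
    d=R.T@(np.array(p)-s['tool_pos'])*100
    w=cv2.Rodrigues(R.T@Rt)[0].ravel()
    print('t',round(s['time'],2),'pos',np.round(s['tool_pos'],4),'yaw',round(yaw(R),4),'F',np.round(s['force'],1),'grip',round(s['grip_width'],3),'j',np.round(s['joints'],2))
    print('shift cm',d.round(2),'turn',w.round(3))
E
python3 -c "
from h import *
go([.5204,.0088,.12],.325+np.pi-.02)"
```

```text
t 2.4 pos [ 0.175  -0.5214  0.1935] yaw 0.3238 F [ 0.5 -0.3 -0.6] grip 1.005 j [-1.25  0.09  0.18  1.66  0.    1.57]
shift cm [ 49.61 -39.28   7.35] turn [ 0.     0.    -3.123]
```

Request:
move_arm:
  rows: [25,-20,0,0,0,-1,0,25,-20,0,0,0,-1,0,25,-20,0,0,0,-1,0,25,-20,0,0,0,-1,0,25,-20,0,0,0,-1,0,25,-20,0,0,0,-1,0,25,-20,0,0,0,-1,0,25,-20,0,0,0,-1,0]
  newtons: 40

```text
time: 3.07
tool_pos: [0.3494, -0.2496, 0.1939]
eef_rot: [[0.238, 0.971, 0.001], [0.971, -0.238, -0.0], [0.0, 0.001, -1.0]]
force: [-0.5, -0.7, -0.1]
grip_width: 0.5
```

```bash
python3 -c "
from h import *
go([.5204,.0088,.12],.325+np.pi-.02)"
```

```text
t 3.07 pos [ 0.3494 -0.2496  0.1939] yaw 1.331 F [-0.5 -0.7 -0.1] grip 0.5 j [-0.62 -0.2  -0.1   1.67  0.    1.19]
shift cm [29.16 10.46  7.4 ] turn [ 1.000e-03  1.000e-03 -2.116e+00]
```

Request:
move_arm:
  rows: [29.2,10.5,2,0,0,-1,0,29.2,10.5,3,0,0,-1,0,29.2,10.5,5,0,0,-1,0,29.2,10.5,7,0,0,-1,0,29.2,10.5,7.4,0,0,-1,0,29.2,10.5,7.4,0,0,-1,0,29.2,10.5,7.4,0,0,-1,0,29.2,10.5,7.4,0,0,-1,0]

```text
time: 3.73
tool_pos: [0.5225, 0.0081, 0.1182]
eef_rot: [[-0.689, 0.724, -0.0], [0.724, 0.689, 0.0], [0.001, -0.0, -1.0]]
force: [0.1, -0.4, 0.0]
grip_width: 0.502
```

```bash
python3 -c "
from h import *
go([.5204,.0088,.12],.325+np.pi-.02)"
```

```text
t 3.73 pos [0.5225 0.0081 0.1182] yaw 2.3315 F [ 0.1 -0.4  0. ] grip 0.502 j [ 0.02  0.01 -0.05  1.51  0.    0.83]
shift cm [ 0.2  -0.1  -0.18] turn [ 0.000e+00 -1.000e-03 -1.115e+00]
```

Request:
move_arm:
  rows: [0,0,0,0,0,-1.11,0,0,0,0,0,0,-1.11,0,0,0,0,0,0,-1.11,0,0,0,0,0,0,-1.11,0,0,0,0,0,0,-1.11,0,0,0,0,0,0,-1.11,0,0,0,0,0,0,-1.11,0,0,0,0,0,0,-1.11,0]

```text
time: 4.4
tool_pos: [0.5216, 0.0052, 0.1195]
eef_rot: [[-0.982, -0.187, 0.0], [-0.187, 0.982, 0.0], [-0.0, 0.0, -1.0]]
force: [-0.3, -0.1, -0.3]
grip_width: 0.498
```

```bash
python3 -c "
from h import *
go([.5204,.0088,.04],.325+np.pi-.02)
im=manip.grab_frame('wrist')[:,:,::-1];cv2.imwrite('pics/w1.png',im)"
```

```text
t 4.4 pos [0.5216 0.0052 0.1195] yaw -2.9532 F [-0.3 -0.1 -0.3] grip 0.498 j [ 0.01  0.   -0.05  1.51  0.   -0.18]
shift cm [0.05 0.37 7.95] turn [ 0.     0.    -0.117]
```

View pics/w1.png

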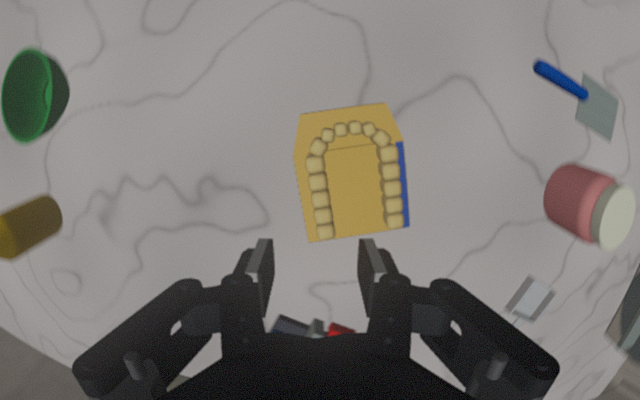

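```bash
cat >> h.py <<'E'
def wproj(P,s):
    k,f=cam('wrist');M=np.eye(4);M[:3,:3]=s['eef_rot'];M[:3,3]=s['tool_pos'];W=M@k['mount']
    q=(np.atleast_2d(P)-W[:3,3])@W[:3,:3];v=np.c_[q[:,0],-q[:,1]];n=np.linalg.norm(v,axis=1);a=np.arctan2(n,-q[:,2])
    return np.c_[k['cx'],k['cy']]+v/n[:,None]*(f*a)[:,None]
def wdraw(name,m,x0=240,y0=70,x1=460,y1=270,s=3):
    st=manip.state();im=manip.grab_frame('wrist')[:,:,::-1]
    o=cv2.resize(im[y0:y1,x0:x1],None,fx=s,fy=s,interpolation=cv2.INTER_CUBIC)
    def dr(P,c): cv2.polylines(o,[np.int32((wproj(T(*m,P),st)-[x0-.5,y0-.5])*s)],True,c,1)
    dr(base(.03),(0,0,255));
    for q in ([(-25,-39),(50,-39),(50,-23),(-25,-23)],[(-25,39),(50,39),(50,23),(-25,23)]): dr(np.c_[np.array(q)/1e3,np.full(4,.054)],(0,255,0))
    cv2.imwrite(name,o)
def wfit(g,corn,idx,z=.03):
    from scipy.optimize import least_squares
    st=manip.state()
    P=base(z)[idx]
    r=least_squares(lambda v:(wproj(T(*v,P),st)-corn).ravel(),g);return r.x,r.fun
E
python3 -c "
from h import *
wdraw('pics/w2.png',(.501,.035,.325))"
```

```text
(no output)
```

View pics/w2.png

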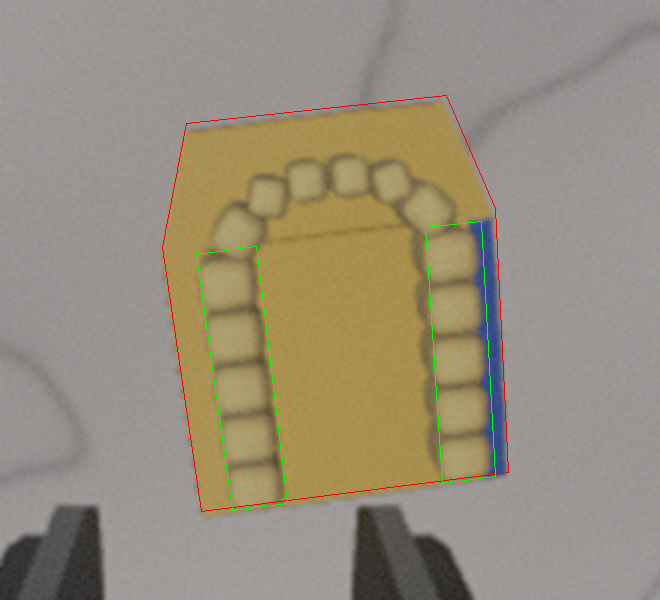

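Request:
move_arm:
  rows: [0,0.4,2,0,0,-0.1,0,0,0.4,2,0,0,-0.13,0,0,0.4,3.5,0,0,-0.13,0,0,0.4,5.5,0,0,-0.13,0,0,0.4,7,0,0,-0.13,0,0,0.4,8.1,0,0,-0.13,0,0,0.4,8.2,0,0,-0.13,0,0,0.4,8.2,0,0,-0.13,0]
  newtons: 40

```text
time: 5.17
tool_pos: [0.5205, 0.0091, 0.0373]
eef_rot: [[-0.952, -0.305, -0.001], [-0.305, 0.952, -0.0], [0.001, 0.0, -1.0]]
force: [-0.3, 0.3, 0.3]
grip_width: 0.499
```

```bash
python3 -c "
from h import *
go([.5204,.0088,.037],.325+np.pi)
wdraw('pics/w3.png',(.501,.035,.325),160,0,480,400,2)"
```

```text
t 5.17 pos [0.5205 0.0091 0.0373] yaw -2.8314 F [-0.3  0.3  0.3] grip 0.499 j [ 0.02  0.02 -0.2   1.36 -0.   -0.29]
shift cm [ 0.02 -0.02  0.03] turn [ 0.    -0.001 -0.015]
```

View pics/w3.png

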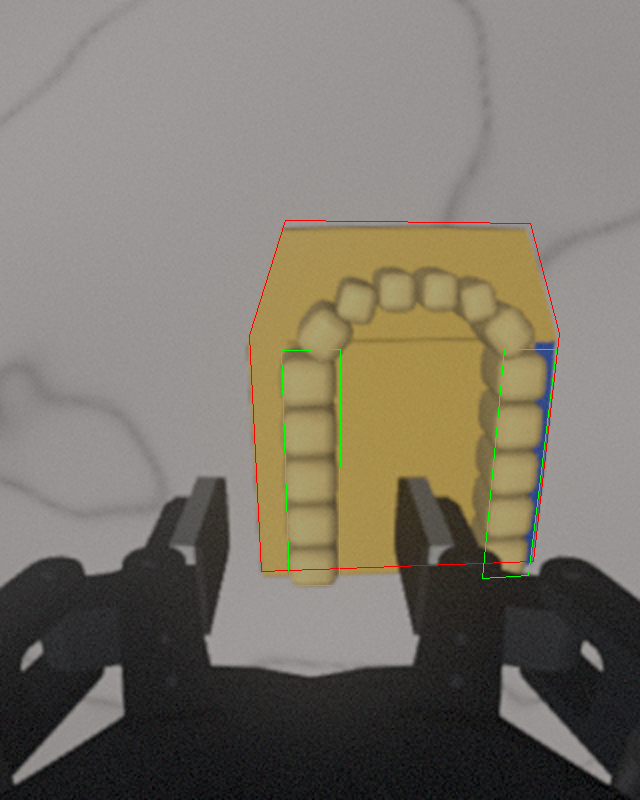

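Request:
move_arm:
  rows: [0,0,0,0,0,-0.01,-0.4,0,0,0,0,0,-0.01,-1,0,0,0,0,0,-0.01,-1,0,0,0,0,0,-0.01,-1,0,0,0,0,0,-0.01,-1,0,0,0,0,0,-0.01,-1,0,0,0,0,0,-0.01,-1,0,0,0,0,0,-0.01,-1]
  newtons: 40

```text
time: 5.88
tool_pos: [0.5209, 0.0091, 0.0375]
eef_rot: [[-0.949, -0.317, 0.0], [-0.317, 0.949, 0.0], [-0.0, 0.0, -1.0]]
force: [0.5, -0.3, 0.1]
grip_width: -0.002
```

```bash
python3 -c "
from h import *
go([.5204,.0088,.037],.325+np.pi)
wdraw('pics/w4.png',(.501,.035,.325),160,0,480,400,2)
im=manip.grab_frame('top')[:,:,::-1].copy();print(fit('top',im,[.501,.035,.325]))"
```

```text
t 5.88 pos [0.5209 0.0091 0.0375] yaw -2.8195 F [ 0.5 -0.3  0.1] grip -0.002 j [ 0.02  0.02 -0.2   1.36  0.   -0.3 ]
shift cm [ 0.05 -0.02  0.05] turn [ 0.     0.    -0.003]
(array([ 0.709, -0.037, -1.075]), np.float64(0.0))
```

View pics/w4.png

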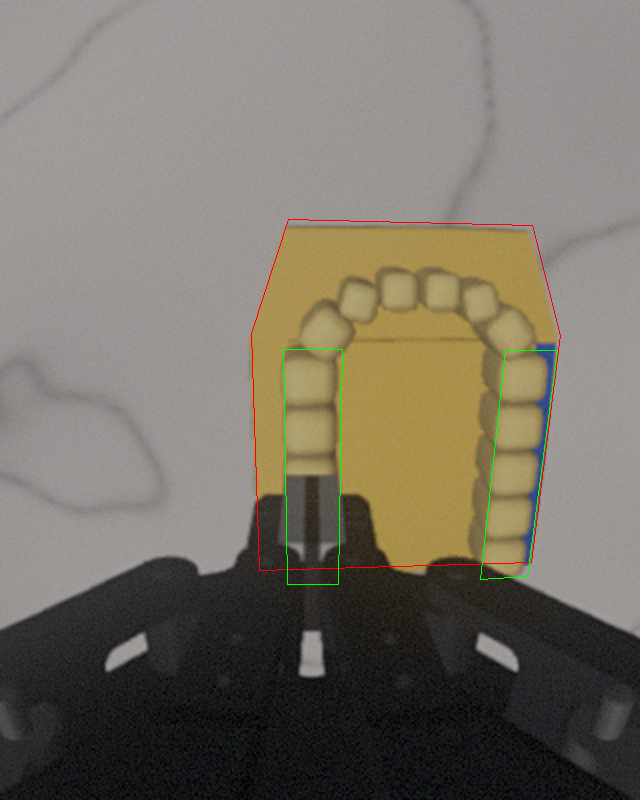

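```bash
python3 -c "
from h import *
crop('scene','pics/s5.png',260,120,400,240,5)"
```

```text
(no output)
```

View pics/s5.png

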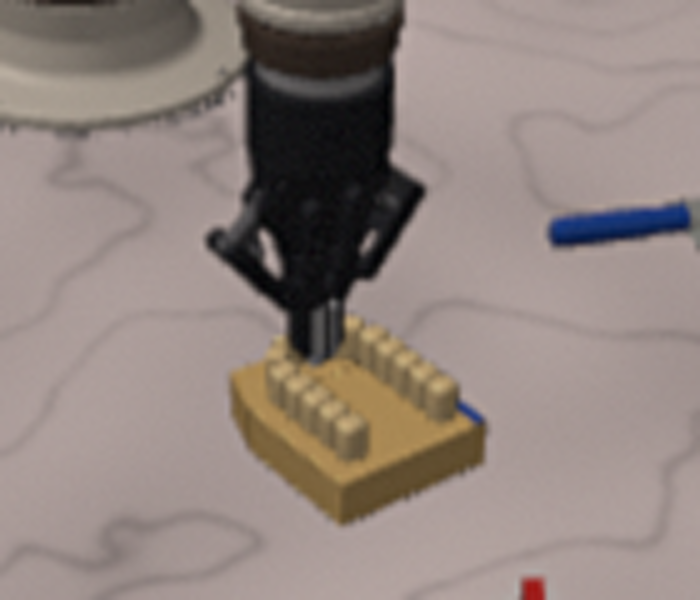

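```bash
python3 -c "
from h import *
p=manip.state()['tool_pos'];print(proj('scene',p),proj('scene',T(.501,.035,.325,[[.01,-.031,.054],[.01,-.031,.03],[0,0,.03]])))
for z in (.03,.04,.054,.07,.09): print(z,ray('scene',(323.6,191.6),z))
crop('top','pics/t5.png',230,80,350,250,4)
"
```

```text
[[322.84262091 202.91394962]] [[322.76043572 197.84830074]
 [322.64311081 205.06861527]
 [329.62019809 199.5491285 ]]
0.03 [0.45936809 0.03060725 0.03      ]
0.04 [0.47323634 0.02612371 0.04      ]
0.054 [0.49265188 0.01984675 0.054     ]
0.07 [0.51484108 0.01267308 0.07      ]
0.09 [0.54257757 0.00370599 0.09      ]
```

View pics/t5.png

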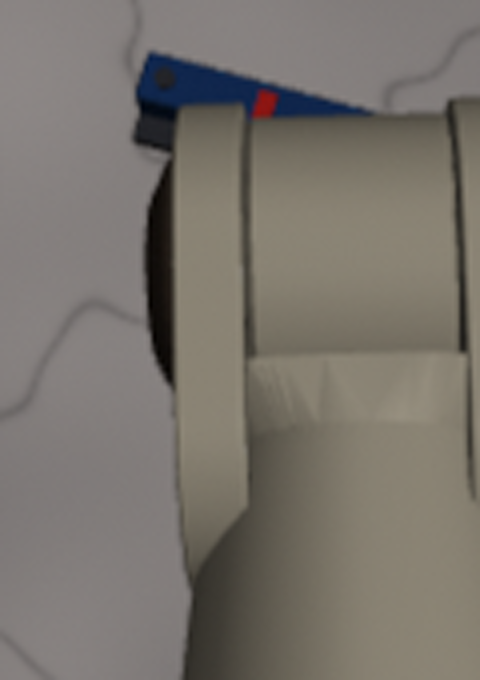

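```bash
python3 -c "
from h import *
s=manip.state();R=np.array(s['eef_rot']);p=np.array(s['tool_pos'])
for d in (0,.0187,.035,.054): print(d,wproj(p-R[:,2]*d,s), proj('scene',p-R[:,2]*d))
print(s['force'],s['ft_torque'])
im=manip.grab_frame('wrist')[:,:,::-1]
cv2.imwrite('pics/w5.png',cv2.resize(im[200:400,200:430],None,fx=3.4,fy=3,interpolation=cv2.INTER_CUBIC))
"
```

```text
0 [[316.1906884  224.23221633]] [[322.83801275 202.91485874]]
0.0187 [[316.2506441  236.20297233]] [[322.93113576 197.26549022]]
0.035 [[316.31265632 248.70368215]] [[323.01350932 192.26824368]]
0.054 [[316.39966866 266.45676211]] [[323.11097346 186.35551745]]
[-0.70721303  0.24474376 -0.72724162] [ 0.04443038 -0.01199423 -0.03766283]
```

View pics/w5.png

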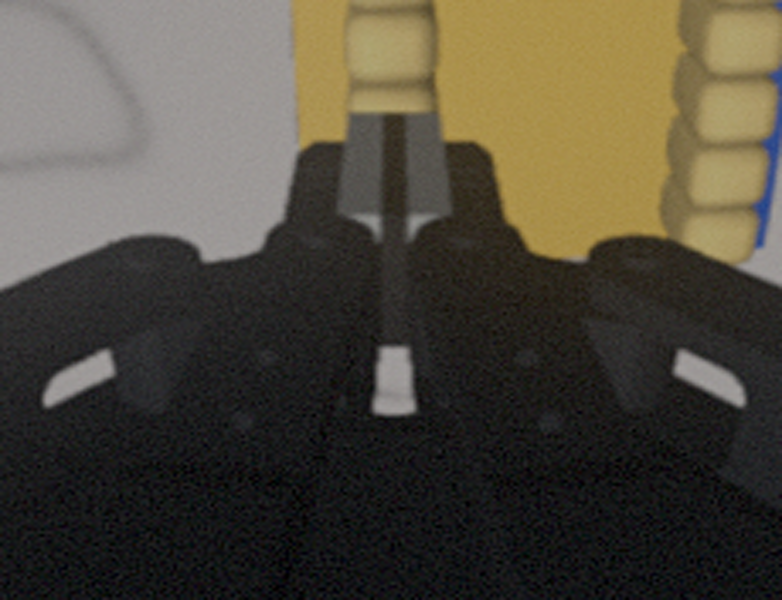

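```bash
python3 -c "
from h import *
s=manip.state();R=np.array(s['eef_rot']);p=np.array(s['tool_pos'])
for d in (0,.01,.02,.03,.035,.04,.05): print(d,wproj(p-R[:,2]*d+R[:,0]*.011,s).round(1),proj('scene',p-R[:,2]*d-R[:,0]*.011).round(1))
"
```

```text
0 [[316.2 207.6]] [[325.2 204.9]]
0.01 [[316.2 213. ]] [[325.3 201.9]]
0.02 [[316.3 218.9]] [[325.4 198.8]]
0.03 [[316.3 225.6]] [[325.4 195.7]]
0.035 [[316.3 229.2]] [[325.4 194.2]]
0.04 [[316.3 233.1]] [[325.5 192.6]]
0.05 [[316.4 241.5]] [[325.5 189.5]]
```

Request:
move_arm:
  rows: [0,0,0,0,0,0,0,0,0,0,0,0,0,0,0,0,0,0,0,0,0,0,0,0,0,0,0,0,0,0,0.7,0,0,0,0,0,0,1.4,0,0,0,0,0,0,2,0,0,0,0,0,0,2,0,0,0,0]

```text
time: 6.8
tool_pos: [0.5198, 0.0091, 0.0155]
eef_rot: [[-0.949, -0.317, -0.003], [-0.317, 0.949, -0.0], [0.002, 0.001, -1.0]]
force: [-0.3, 0.1, 0.4]
grip_width: 0.499
```

```bash
python3 -c "
from h import *
go([.5204,.0088,.0],.325+np.pi)
wdraw('pics/w6.png',(.501,.035,.325),160,0,480,400,2)
crop('scene','pics/s6.png',260,120,400,240,5)"
```

```text
t 6.8 pos [0.5198 0.0091 0.0155] yaw -2.8193 F [-0.3  0.1  0.4] grip 0.499 j [ 0.02  0.02 -0.23  1.32  0.   -0.3 ]
shift cm [-0.05 -0.05  1.55] turn [ 0.001 -0.002 -0.003]
```

View pics/w6.png

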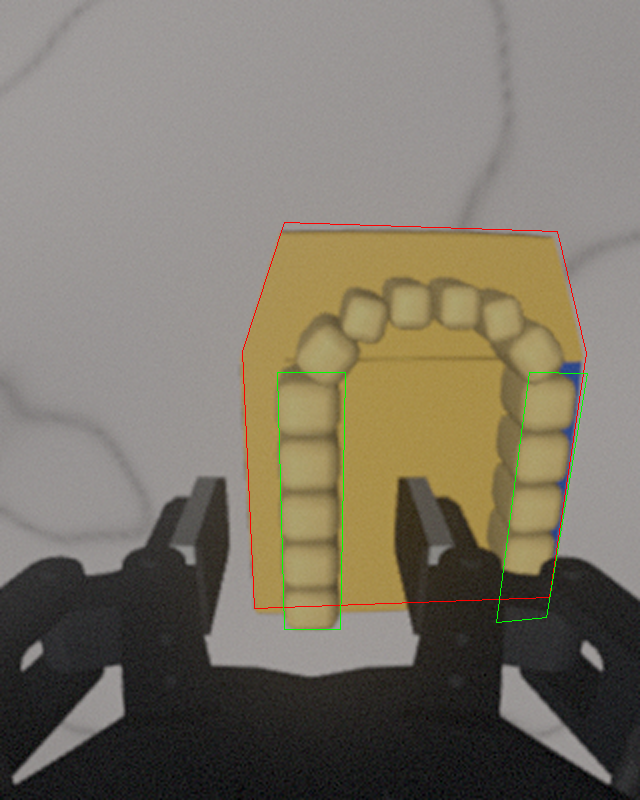

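View pics/s6.png

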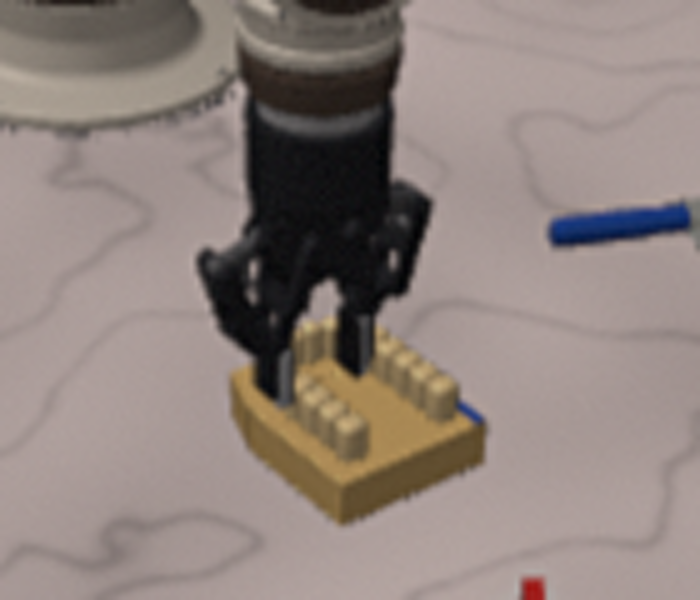

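Request:
move_arm:
  rows: [0,0,0.4,0,0,0,0,0,0,0.8,0,0,0,0,0,0,1.2,0,0,0,0,0,0,1.5,0,0,0,0,0,0,1.7,0,0,0,0,0,0,1.7,0,0,0,-0.3,0,0,1.7,0,0,0,-0.6,0,0,1.7,0,0,0,-0.6]

```text
time: 7.57
tool_pos: [0.521, 0.0092, 0.0006]
eef_rot: [[-0.949, -0.317, 0.0], [-0.317, 0.949, -0.0], [-0.0, -0.0, -1.0]]
force: [-0.2, 0.5, -0.2]
grip_width: 0.2
```

```bash
python3 -c "
from h import *
go([.5204,.0088,.0],.325+np.pi)
wdraw('pics/w7.png',(.501,.035,.325),160,0,480,400,2)
crop('scene','pics/s7.png',260,120,400,240,5)"
```

```text
t 7.57 pos [0.521  0.0092 0.0006] yaw -2.8193 F [-0.2  0.5 -0.2] grip 0.2 j [ 0.02  0.03 -0.26  1.28 -0.   -0.3 ]
shift cm [ 0.06 -0.02  0.06] turn [-0.     0.    -0.003]
```

View pics/w7.png

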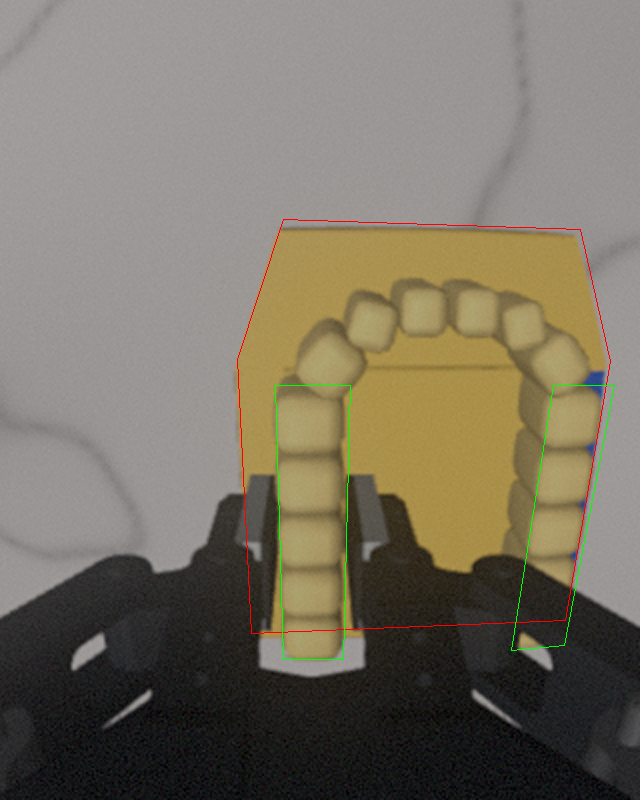

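View pics/s7.png

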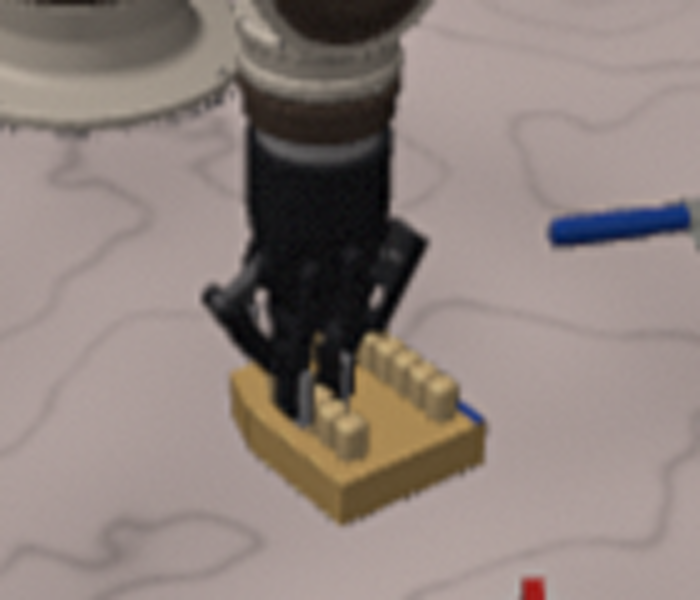

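Request:
move_arm:
  rows: [0,0,0,0,0,0,-0.8,0,0,0,0,0,0,-1,0,0,0,0,0,0,-1,0,0,0,0,0,0,-1,0,0,0,0,0,0,-1,0,0,0,0,0,0,-1,0,0,0,0,0,0,-1,0,0,0,0,0,0,-1]
  newtons: 50

```text
time: 8.33
tool_pos: [0.5211, 0.009, 0.0009]
eef_rot: [[-0.949, -0.317, 0.001], [-0.317, 0.949, -0.0], [-0.001, -0.0, -1.0]]
force: [-1.4, -1.5, 5.9]
grip_width: 0.173
```

```bash
python3 -c "
from h import *
go([.5204,.0088,.0],.325+np.pi)
wdraw('pics/w8.png',(.501,.035,.325),160,0,480,400,2)"
```

```text
t 8.33 pos [0.5211 0.009  0.0009] yaw -2.8195 F [-1.4 -1.5  5.9] grip 0.173 j [ 0.02  0.03 -0.26  1.28 -0.   -0.3 ]
shift cm [ 0.07 -0.    0.09] turn [-0.     0.001 -0.003]
```

View pics/w8.png

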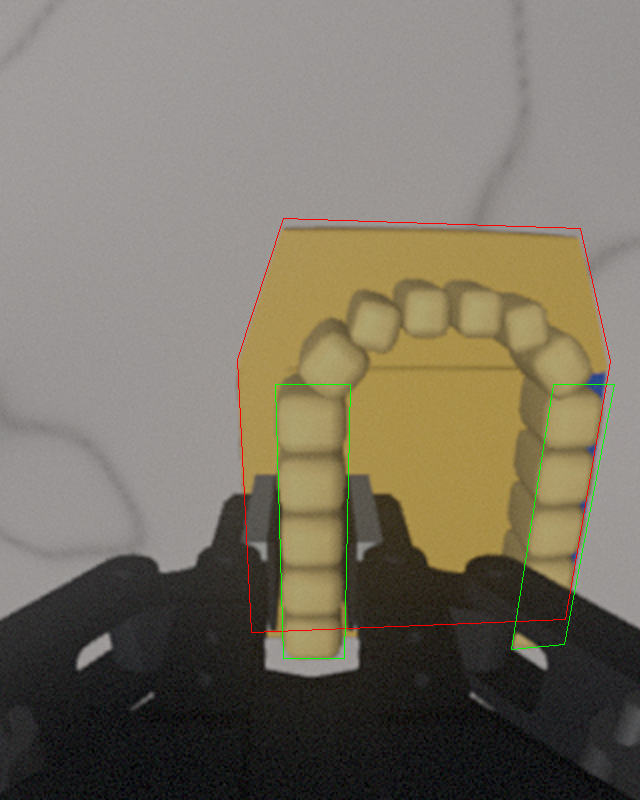

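Request:
move_arm:
  rows: [-1,0.1,-0.05,0,0,0.05,-1,-2.3,0.3,-0.05,0,0,0.13,-1,-3.8,0.5,-0.05,0,0,0.22,-1,-5.3,0.7,-0.05,0,0,0.31,-1,-6.8,0.9,-0.05,0,0,0.4,-1,-8.3,1.1,-0.05,0,0,0.49,-1,-9.6,1.25,-0.05,0,0,0.57,-1,-10.4,1.35,-0.05,0,0,0.602,-1]

```text
time: 9.05
tool_pos: [0.6156, 0.0553, 0.001]
eef_rot: [[-0.96, 0.28, -0.001], [0.28, 0.96, -0.0], [0.001, -0.001, -1.0]]
force: [-6.2, -2.3, 7.0]
grip_width: 0.173
```

```bash
python3 -c "
from h import *
go([.6151,.0546,.0],-.28+np.pi)
crop('scene','pics/s9.png',260,120,420,280,4)
wdraw('pics/w9.png',(0.615,.0865,-.28),160,0,480,400,2)
crop('top','pics/t9.png',230,80,350,250,4)"
```

```text
t 9.05 pos [0.6156 0.0553 0.001 ] yaw 2.8576 F [-6.2 -2.3  7. ] grip 0.173 j [ 0.09  0.26  0.    1.31 -0.    0.37]
shift cm [ 0.02 -0.08  0.1 ] turn [-0.001 -0.001 -0.004]
```

View pics/s9.png

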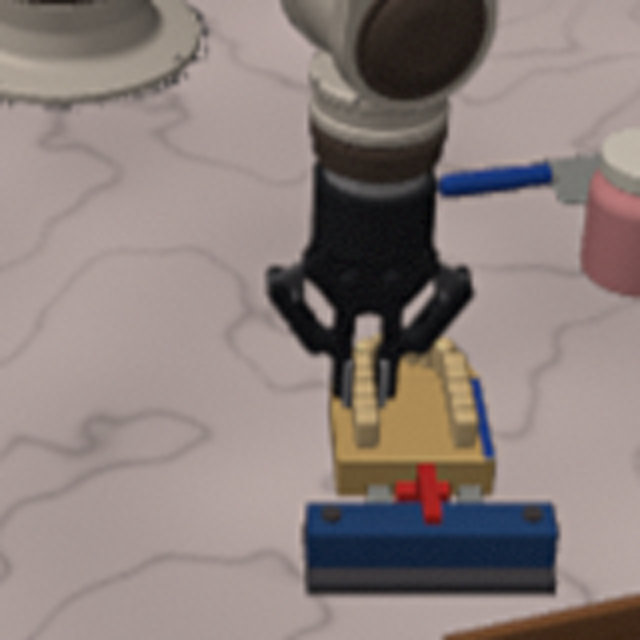

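View pics/w9.png

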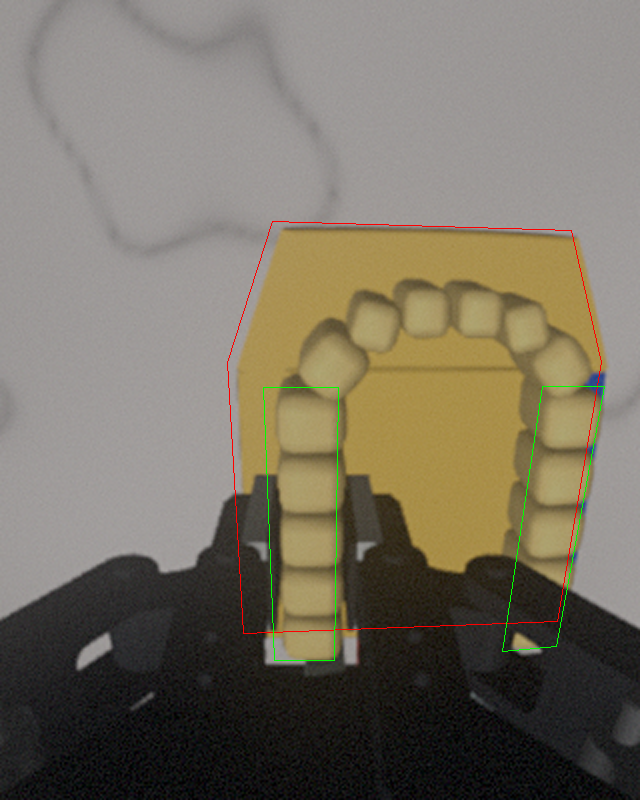

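View pics/t9.png

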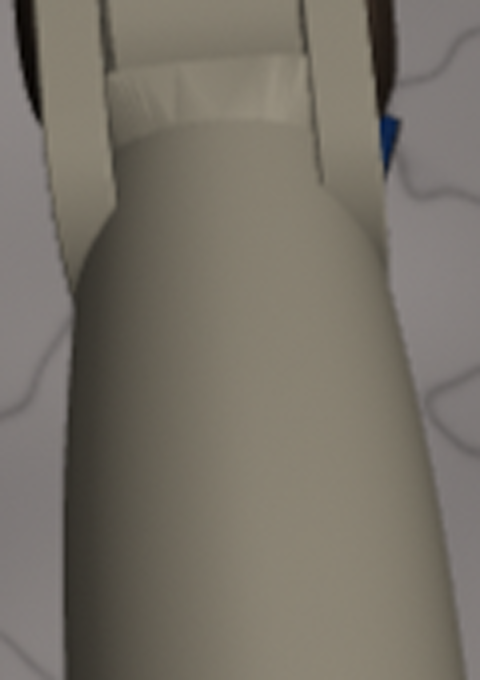

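```bash
python3 -c "
from h import *
q=lambda x,y:(260+x/4-.5,120+y/4-.5)
a=ray('scene',q(336,467),.03);b=ray('scene',q(495,461),.03)
print('heel',a,b,(a+b)/2,np.arctan2(-(b-a)[0],(b-a)[1]))
for n,p,z in [('tabL',(397,484),.048),('tabR',(450,484),.048),('stopLtopback',(367,502),.03),('stopL',(380,487),.03),('stopR',(469,487),.03),('gL',(306,508),.042),('gR',(556,506),.042)]: print(n,ray('scene',q(*p),z))
im=manip.grab_frame('scene')[:,:,::-1]
cv2.imwrite('pics/s10.png',cv2.resize(im[215:275,325:405],None,fx=9,fy=9,interpolation=cv2.INTER_CUBIC))
"
```

```text
heel [0.66173783 0.01953311 0.03      ] [0.68413297 0.11745568 0.03      ] [0.6729354 0.0684944 0.03     ] -0.22483580741973397
tabL [0.7077729  0.04186558 0.048     ]
tabR [0.71676377 0.0726931  0.048     ]
stopLtopback [0.6987847  0.02670484 0.03      ]
stopL [0.68765599 0.03927043 0.03      ]
stopR [0.70306999 0.09211757 0.03      ]
gL [ 0.70680398 -0.0156955   0.042     ]
gR [0.74723187 0.12940636 0.042     ]
```

View pics/s10.png

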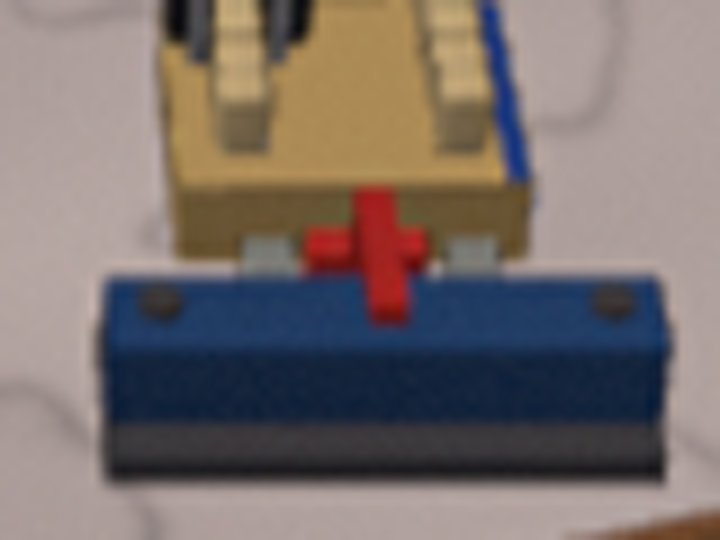

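Request:
move_arm:
  rows: [-0.4,0.05,-0.05,0,0,0,-1,-0.8,0.1,-0.05,0,0,-0.004,-1,-1.2,0.15,-0.05,0,0,-0.008,-1,-1.6,0.2,-0.05,0,0,-0.008,-1,-1.9,0.2,-0.05,0,0,-0.008,-1,-2.1,0.2,-0.05,0,0,-0.008,-1,-2.2,0.2,-0.05,0,0,-0.008,-1,-2.2,0.2,-0.05,0,0,-0.008,-1]

```text
time: 9.92
tool_pos: [0.637, 0.0505, 0.001]
eef_rot: [[-0.963, 0.269, -0.0], [0.269, 0.963, -0.0], [0.0, -0.0, -1.0]]
force: [-0.7, 0.8, -4.2]
grip_width: 0.172
```

```bash
python3 -c "
from h import *
go([.6151,.0546,.0],-.276+np.pi)
im=manip.grab_frame('scene')[:,:,::-1]
cv2.imwrite('pics/s11.png',cv2.resize(im[215:275,325:405],None,fx=9,fy=9,interpolation=cv2.INTER_CUBIC))
"
```

```text
t 9.92 pos [0.637  0.0505 0.001 ] yaw 2.8696 F [-0.7  0.8 -4.2] grip 0.172 j [ 0.08  0.31  0.06  1.32 -0.    0.35]
shift cm [ 2.22 -0.19  0.1 ] turn [-0.    -0.     0.004]
```

View pics/s11.png

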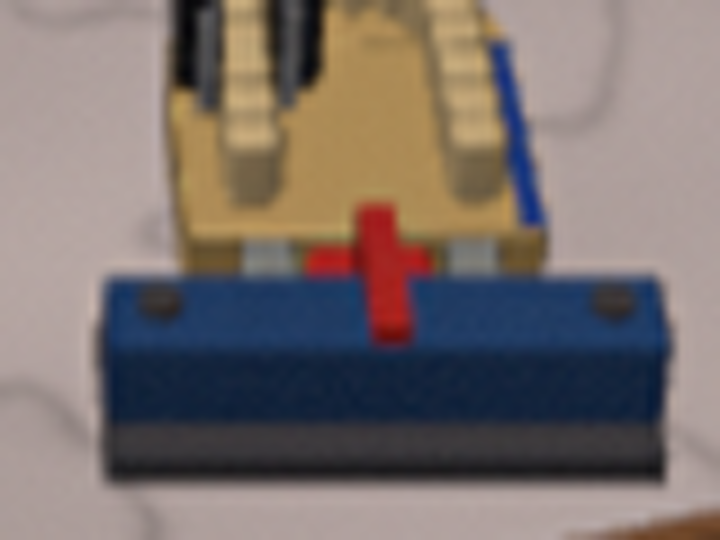

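Request:
move_arm:
  rows: [-0.1,0,0.05,0,0,0.003,-1,-0.2,0,0.05,0,0,0.003,-1,-0.3,0,0.05,0,0,0.003,-1,-0.4,0,0.05,0,0,0.003,-1,-0.4,0,0.05,0,0,0.003,-1,-0.4,0,0.05,0,0,0.003,-1,-0.4,0,0.05,0,0,0.003,-1,-0.4,0,0.05,0,0,0.003,-1]

```text
time: 10.63
tool_pos: [0.6384, 0.0503, 0.001]
eef_rot: [[-0.963, 0.271, -0.004], [0.271, 0.963, 0.001], [0.004, -0.0, -1.0]]
force: [-14.9, 2.4, 3.8]
grip_width: 0.174
```

```bash
python3 -c "
from h import *
go([.6151,.0546,.0],-.276+np.pi)
im=manip.grab_frame('scene')[:,:,::-1]
cv2.imwrite('pics/s12.png',cv2.resize(im[215:275,325:405],None,fx=9,fy=9,interpolation=cv2.INTER_CUBIC))
"
```

```text
t 10.63 pos [0.6384 0.0503 0.001 ] yaw 2.8674 F [-14.9   2.4   3.8] grip 0.174 j [0.08 0.32 0.07 1.33 0.   0.35]
shift cm [ 2.36 -0.22  0.11] turn [-0.    -0.004  0.002]
```

View pics/s12.png

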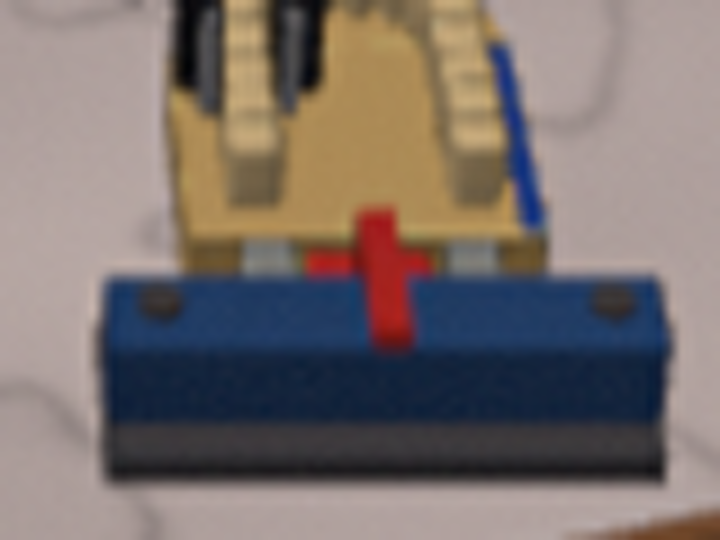

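Request:
move_arm:
  rows: [-0.1,0,0,0,0,0.015,-1,-0.1,0,0,0,0,0.03,-1,-0.1,0,0,0,0,0.03,-1,-0.1,0,0,0,0,0.03,-1,-0.1,0,0,0,0,0.03,-1,-0.1,0,0,0,0,0.03,-1,-0.1,0,0,0,0,0.03,-1,-0.1,0,0,0,0,0.03,-1]

```text
time: 11.35
tool_pos: [0.6385, 0.0512, 0.001]
eef_rot: [[-0.955, 0.298, -0.006], [0.298, 0.955, 0.003], [0.006, 0.001, -1.0]]
force: [-18.3, 6.4, 6.2]
grip_width: 0.173
```

```bash
python3 -c "
from h import *
go([.6151,.0546,.0],-.276+np.pi);print(manip.state()['ft_torque'])
im=manip.grab_frame('scene')[:,:,::-1]
cv2.imwrite('pics/s13.png',cv2.resize(im[215:275,325:405],None,fx=9,fy=9,interpolation=cv2.INTER_CUBIC))
"
```

```text
t 11.35 pos [0.6385 0.0512 0.001 ] yaw 2.839 F [-18.3   6.4   6.2] grip 0.173 j [0.08 0.32 0.07 1.33 0.   0.38]
shift cm [ 2.34 -0.37  0.12] turn [ 0.001 -0.006 -0.027]
[1.47846534 3.5437522  0.50476051]
```

View pics/s13.png

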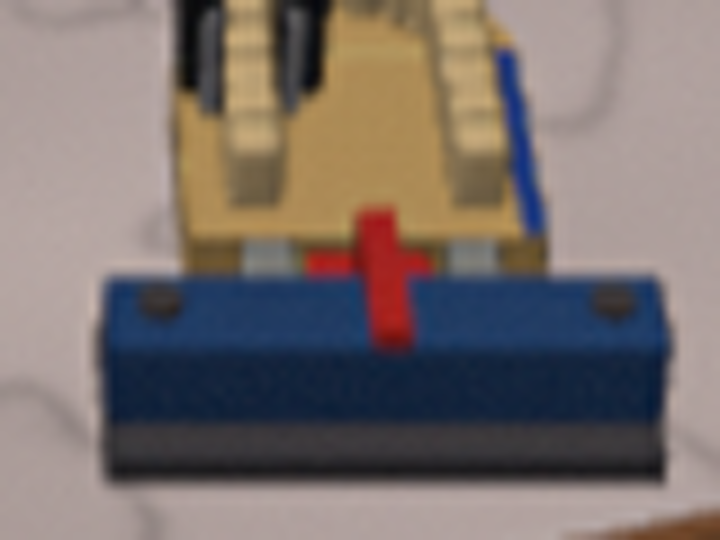

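Request:
move_arm:
  rows: [0.8,0,0,0,0,-0.02,-1,1.7,0,0,0,0,-0.02,-1,2.8,0.5,0,0,0,-0.02,-1,3.9,1.2,0,0,0,0,-1,5,2,0,0,0,0.05,-1,6,2.8,0,0,0,0.12,-1,6.6,3.4,0,0,0,0.2,-1,6.8,3.6,0,0,0,0.28,-1]

```text
time: 12.07
tool_pos: [0.5864, 0.1055, 0.001]
eef_rot: [[-0.832, 0.555, -0.0], [0.555, 0.832, 0.0], [0.0, 0.0, -1.0]]
force: [-1.1, -0.5, -4.3]
grip_width: 0.17
```

```bash
python3 -c "
from h import *
go([.5885,.1043,.001],-1.854+np.pi)
im=manip.grab_frame('scene')[:,:,::-1]
cv2.imwrite('pics/s14.png',cv2.resize(im[120:280,280:460],None,fx=4,fy=4,interpolation=cv2.INTER_CUBIC))
"
```

```text
t 12.07 pos [0.5864 0.1055 0.001 ] yaw 2.5536 F [-1.1 -0.5 -4.3] grip 0.17 j [ 0.18  0.21 -0.06  1.3   0.    0.77]
shift cm [-0.24  0.01  0.  ] turn [-0.    -0.     1.266]
```

View pics/s14.png

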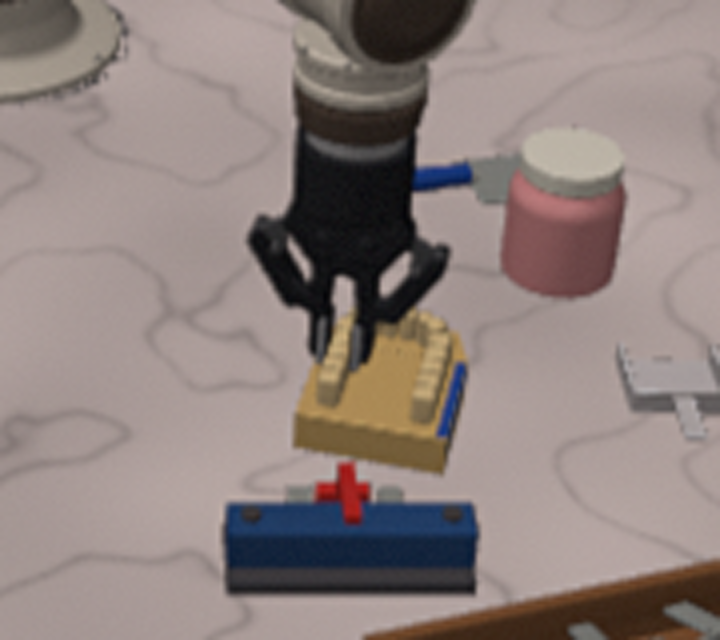

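Request:
move_arm:
  rows: [0,0,0.05,0,0,0.07,-1,0,0,0.1,0,0,0.16,-1,0,0,0.1,0,0,0.25,-1,0,0,0.1,0,0,0.34,-1,0,0,0.1,0,0,0.43,-1,0,0,0.1,0,0,0.52,-1,0,0,0.1,0,0,0.6,-1,0,0,0.1,0,0,0.66,-1]

```text
time: 12.78
tool_pos: [0.5879, 0.1046, 0.0009]
eef_rot: [[-0.318, 0.948, 0.002], [0.948, 0.318, 0.001], [0.0, 0.002, -1.0]]
force: [-1.0, 1.7, 1.1]
grip_width: 0.171
```

```bash
python3 -c "
from h import *
go([.5885,.1043,.001],-1.854+np.pi)
"
```

```text
t 12.78 pos [0.5879 0.1046 0.0009] yaw 1.8945 F [-1.   1.7  1.1] grip 0.171 j [ 0.18  0.21 -0.06  1.3   0.    1.42]
shift cm [-0.05  0.05 -0.01] turn [ 0.002 -0.001  0.607]
```

Request:
move_arm:
  rows: [0,0,0,0,0,0.07,-1,0,0,0,0,0,0.16,-1,0,0,0,0,0,0.25,-1,0,0,0,0,0,0.34,-1,0,0,0,0,0,0.43,-1,0,0,0,0,0,0.52,-1,0,0,0,0,0,0.58,-1,0,0,0,0,0,0.607,-1]

```text
time: 13.45
tool_pos: [0.5881, 0.1046, 0.0009]
eef_rot: [[0.279, 0.96, 0.002], [0.96, -0.279, 0.001], [0.001, 0.002, -1.0]]
force: [-0.6, 1.6, 1.4]
grip_width: 0.17
```

```bash
python3 -c "
from h import *
go([.6211-.0144,.0948+.0042,.001],-1.854+np.pi)
im=manip.grab_frame('scene')[:,:,::-1]
cv2.imwrite('pics/s15.png',cv2.resize(im[120:280,280:460],None,fx=4,fy=4,interpolation=cv2.INTER_CUBIC))
wdraw('pics/w15.png',tuple((np.array([.5885,.1043])-[-.0323,0]))+(-1.854,),160,0,480,400,2)
"
```

```text
t 13.45 pos [0.5881 0.1046 0.0009] yaw 1.2881 F [-0.6  1.6  1.4] grip 0.17 j [ 0.18  0.21 -0.06  1.3   0.    2.03]
shift cm [-0.02  1.95 -0.  ] turn [ 0.002 -0.001  0.001]
```

View pics/s15.png

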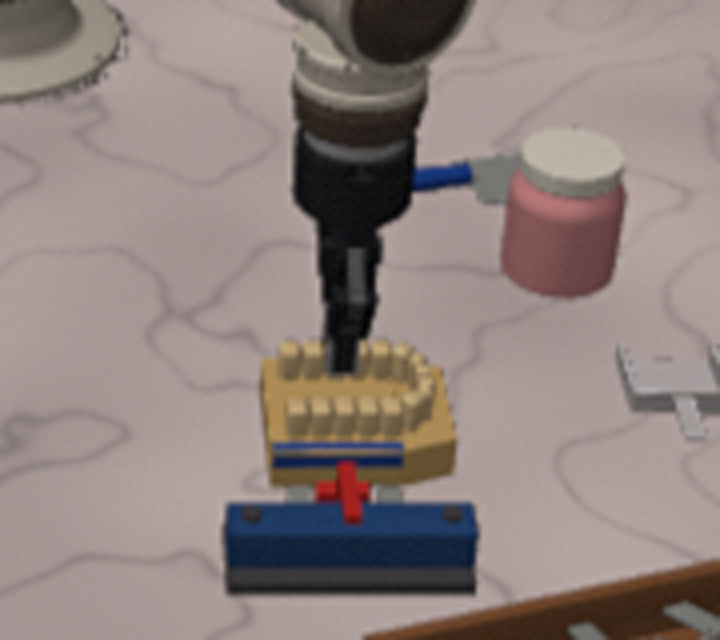

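View pics/w15.png

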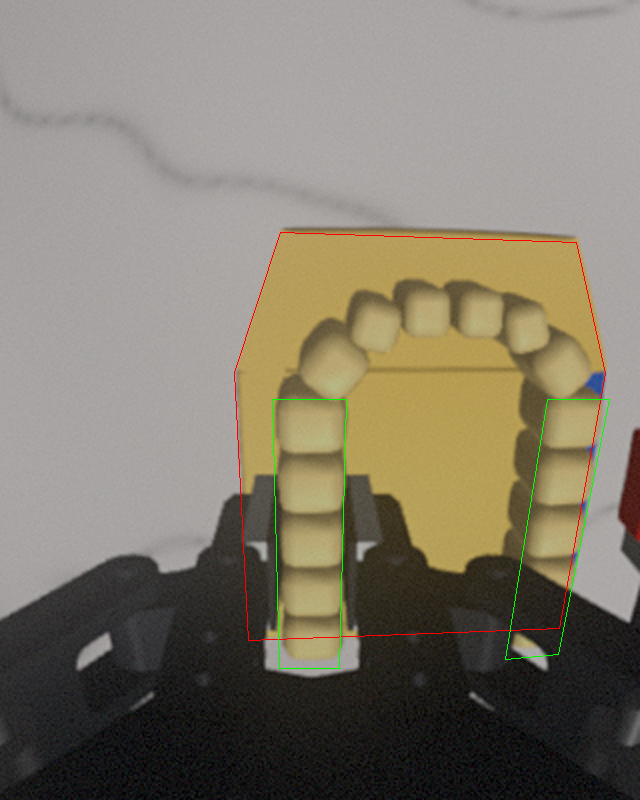

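Request:
move_arm:
  rows: [0.1,0.4,0,0,0,0,-1,0.2,0.9,0,0,0,0,-1,0.2,1.4,0,0,0,0,-1,0.2,1.9,0,0,0,0,-1,0.2,2.4,0,0,0,0,-1,0.2,2.8,0,0,0,0,-1,0.2,3.1,0,0,0,0,-1,0.2,3.2,0,0,0,0,-1]

```text
time: 14.22
tool_pos: [0.6187, 0.0975, 0.0009]
eef_rot: [[0.275, 0.961, -0.0], [0.961, -0.275, 0.001], [0.001, -0.001, -1.0]]
force: [-7.4, 1.3, 8.4]
grip_width: 0.173
```

```bash
python3 -c "
from h import *
go([.6211,.0948,.001],-1.854+np.pi)
im=manip.grab_frame('scene')[:,:,::-1]
cv2.imwrite('pics/s16.png',cv2.resize(im[205:275,325:405],None,fx=9,fy=8.5,interpolation=cv2.INTER_CUBIC))
"
```

```text
t 14.22 pos [0.6187 0.0975 0.0009] yaw 1.2922 F [-7.4  1.3  8.4] grip 0.173 j [0.16 0.28 0.02 1.32 0.   2.01]
shift cm [-0.19  0.31 -0.01] turn [-0.001 -0.001  0.005]
```

View pics/s16.png

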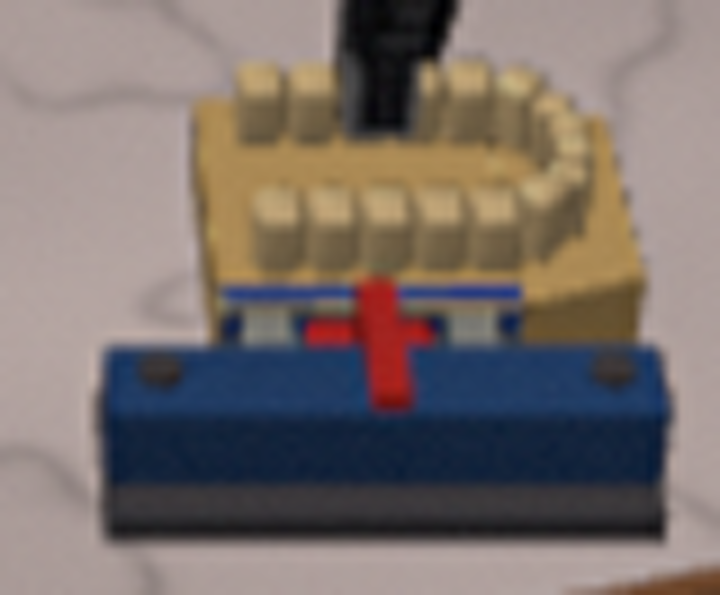

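Request:
move_arm:
  rows: [0,0.1,0,0,0,0,-1,0,0.2,0,0,0,0,-1,0,0.3,0,0,0,0,-1,0,0.4,0,0,0,0,-1,0,0.5,0,0,0,0,-1,0,0.5,0,0,0,0,-1,0,0.5,0,0,0,0,-1,0,0.5,0,0,0,0,-1]

```text
time: 14.93
tool_pos: [0.6201, 0.0975, 0.0009]
eef_rot: [[0.274, 0.962, -0.006], [0.962, -0.274, 0.003], [0.001, -0.006, -1.0]]
force: [-21.5, 8.1, 14.6]
grip_width: 0.173
```

```bash
python3 -c "
from h import *
go([.6211,.0948,.001],-1.854+np.pi);print(manip.state()['ft_torque'])
im=manip.grab_frame('scene')[:,:,::-1]
cv2.imwrite('pics/s17.png',cv2.resize(im[205:275,325:405],None,fx=9,fy=8.5,interpolation=cv2.INTER_CUBIC))
"
```

```text
t 14.93 pos [0.6201 0.0975 0.0009] yaw 1.2932 F [-21.5   8.1  14.6] grip 0.173 j [0.15 0.29 0.03 1.32 0.   2.  ]
shift cm [-0.23  0.17 -0.01] turn [-0.006 -0.001  0.006]
[ 1.5036943   4.34896922 -0.2410724 ]
```

View pics/s17.png

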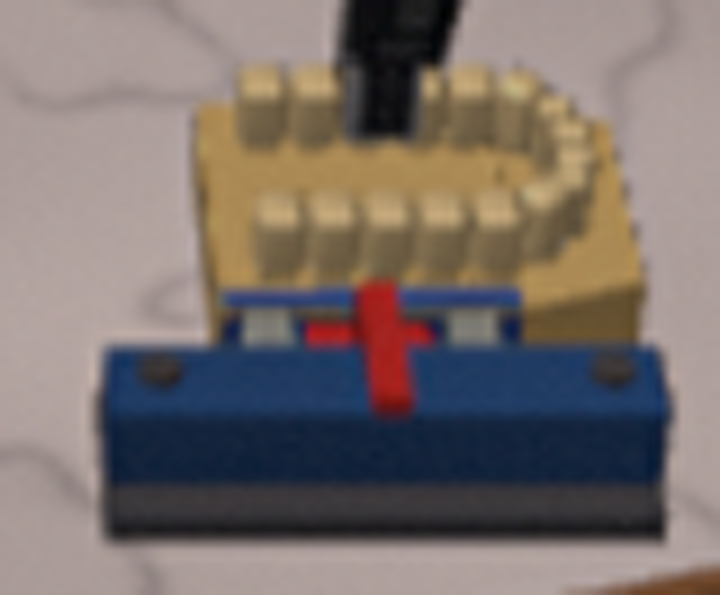

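Request:
move_arm:
  rows: [0,-0.1,0,0,0,0,-1,0,-0.2,0,0,0,0,-1,0,-0.25,0,0,0,0,-0.85,0,-0.25,0,0,0,0,-0.6,0,-0.25,0,0,0,0,-0.3,0,-0.25,0,0,0,0,-0.1,0,-0.25,0,0,0,0,-0.1,0,-0.25,0,0,0,0,-0.1]

```text
time: 15.65
tool_pos: [0.6216, 0.0963, -0.0001]
eef_rot: [[0.277, 0.961, 0.0], [0.961, -0.277, -0.0], [-0.0, 0.0, -1.0]]
force: [-0.1, -0.6, -1.0]
grip_width: 0.446
```

```bash
python3 -c "
from h import *
go([.6211,.0948,.001],-1.854+np.pi);print(manip.state()['ft_torque'])
wdraw('pics/w18.png',(.6524,.0975,-1.854),160,0,480,400,2)
im=manip.grab_frame('scene')[:,:,::-1]
cv2.imwrite('pics/s18.png',cv2.resize(im[205:275,325:405],None,fx=9,fy=8.5,interpolation=cv2.INTER_CUBIC))
"
```

```text
t 15.65 pos [ 6.216e-01  9.630e-02 -1.000e-04] yaw 1.29 F [-0.1 -0.6 -1. ] grip 0.446 j [ 0.15  0.28  0.03  1.32 -0.    2.01]
shift cm [-0.15 -0.01 -0.11] turn [0.    0.    0.002]
[-0.02573916  0.02207288 -0.03304262]
```

View pics/s18.png

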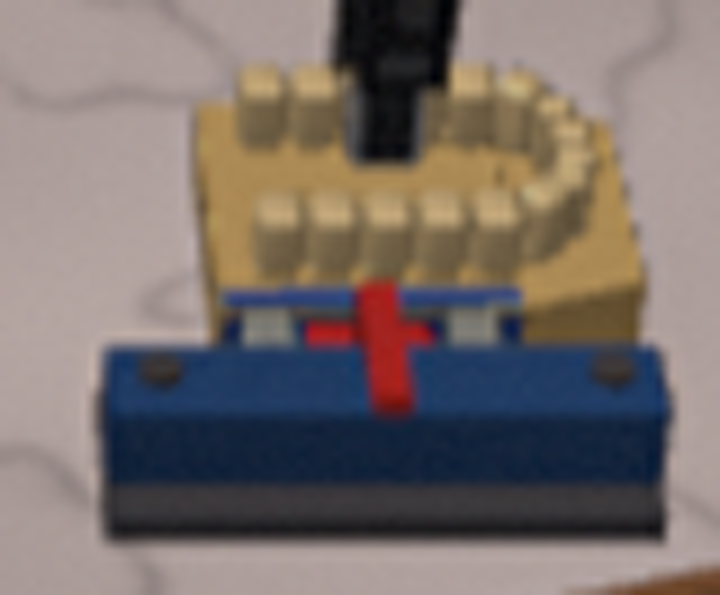

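View pics/w18.png

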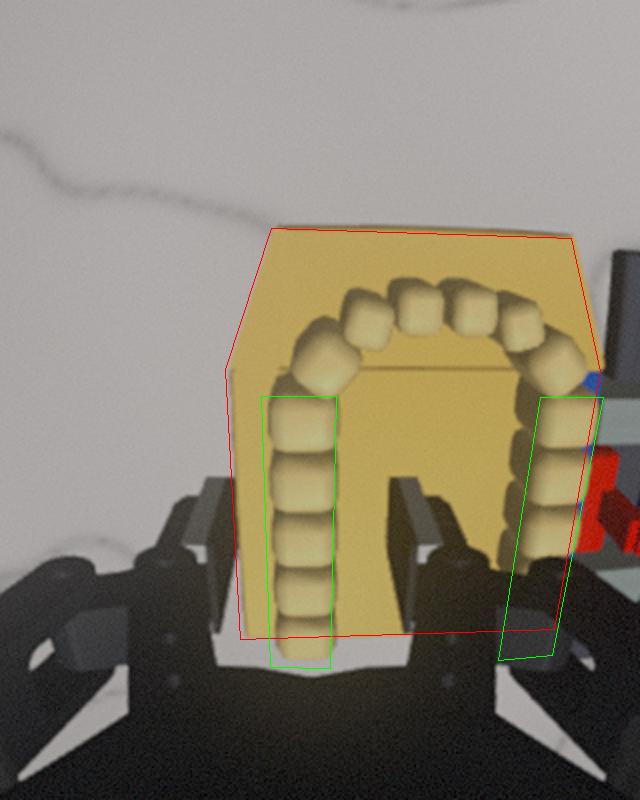

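Released cleanly, with the feeler still in. I'll raise straight up, back away and look from the top camera.

Request:
move_arm:
  rows: [0,0,-0.5,0,0,0,-0.1,0,0,-1.5,0,0,0,-0.1,0,0,-3,0,0,0,-0.1,0,0,-5,0,0,0,-0.1,0,0,-8,0,0,0,-0.1,0,0,-12,0,0,0,-0.1,0,-3,-14,0,0,0,-0.1,0,-7,-14,0,0,0,-0.1]

```text
time: 16.42
tool_pos: [0.5571, 0.1159, 0.1457]
eef_rot: [[0.279, 0.96, 0.008], [0.96, -0.279, 0.002], [0.004, 0.007, -1.0]]
force: [0.9, 0.2, 0.2]
grip_width: 0.451
```

Request:
move_arm:
  rows: [0,-4,0,0,0,0,-0.1,0,-8,0,0,0,0,-0.1,0,-12,0,0,0,0,-0.1,0,-16,0,0,0,0,-0.1,0,-20,0,0,0,0,-0.1,0,-22,0,0,0,0,-0.1,0,-22,0,0,0,0,-0.1,0,-22,0,0,0,0,-0.1]

```text
time: 17.08
tool_pos: [0.3426, 0.1774, 0.1414]
eef_rot: [[0.276, 0.961, 0.003], [0.961, -0.276, 0.001], [0.002, 0.002, -1.0]]
force: [0.1, 0.3, 0.4]
grip_width: 0.456
```

```bash
python3 -c "
from h import *
go([.6211,.0948,.001],-1.854+np.pi)
im=manip.grab_frame('scene')[:,:,::-1]
cv2.imwrite('pics/s19.png',cv2.resize(im[120:280,280:460],None,fx=4,fy=3.7,interpolation=cv2.INTER_CUBIC))
m=(.6524,.0955,-1.854)
im=crop('top','pics/t19.png',230,80,350,220,4)
"
```

```text
t 17.08 pos [0.3426 0.1774 0.1414] yaw 1.2917 F [0.1 0.3 0.4] grip 0.456 j [ 0.48 -0.32 -0.3   1.59 -0.    2.33]
shift cm [-0.29 29.01 14.11] turn [ 0.002 -0.002  0.004]
```

View pics/s19.png

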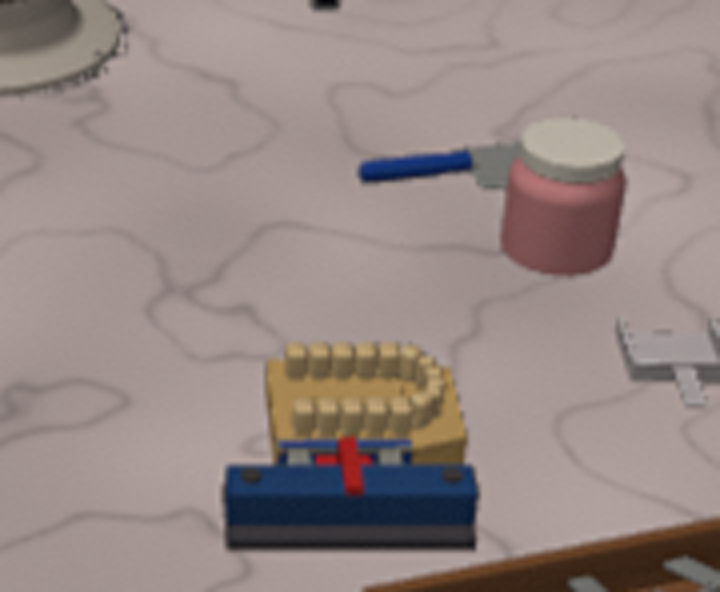

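View pics/t19.png

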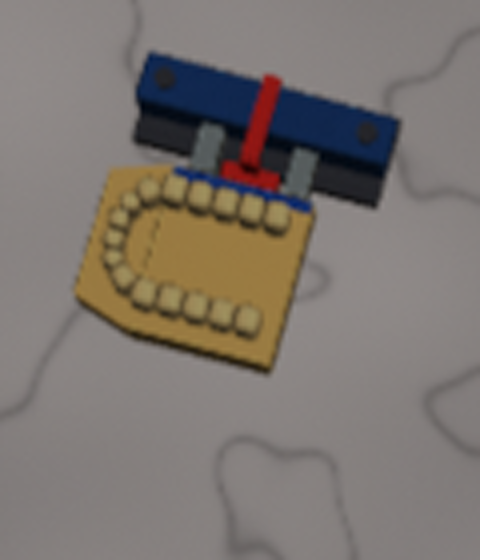

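```bash
python3 -c "
from h import *
q=lambda x,y:(230+x/4-.5,80+y/4-.5)
a=ray('top',q(175,170),.03);b=ray('top',q(312,208),.03);print((a+b)/2,np.arctan2(-(a-b)[0],(a-b)[1]))
t=ray('top',q(250,178),.048);print(t)
print(manip.job_done())"
```

```text
[0.69345344 0.06722031 0.03      ] -0.2912136103213015
[0.69438949 0.06247894 0.048     ]
the job is handed in; nothing more can be done
None
```

I checked the model on the gauge in the order asked and handed the job in at about 17 s. It reported no verdict, so these are my own checks.

**What was done:** I gripped the tooth row on the side away from the stripe and slid the model. The heel went against the stops at about 15–18 N with the red tab in. I then drew it back until the scene camera showed the tab sprung out, gave it the quarter turn, and pushed the striped side home at about 23 N. I released it and moved the arm clear.

**Last checks (top camera, arm withdrawn):**

| Check | Measured | Limit |
|---|---|---|
| Angle of striped side to gauge | about -0.29 rad, gauge about -0.28 (roughly 0.01 rad apart) | 0.06 rad |
| Middle of striped side off-centre | about 3–4 mm | 14 mm |
| Feeler tab moved in | roughly 7–9 mm | at least 7 mm |

- **Feeler reading:** this is the least certain of the three. The calibrated positions give about 7 mm, the pixel shift gives nearer 9.5 mm, and the calibration is good to 2 mm. The striped side looked firmly against the stops.
- **Gripper and other items:** the measured force was near zero after release. The jar, tray and spatula appear where they were. The bowl and bottle were outside my last close-up views, but I never touched them.

**Disagreements:** the fingertips appeared about 40 mm short of the stated TCP. My first closing therefore shut above the teeth without touching anything, and I lowered the hand and gripped again. The scene camera alone put the heel angle about 0.05 rad off just before contact, so I relied on the tool angle and on the contact force at the stops.

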